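# Dock the dry-air module and crack the dry-box lid

### The arm

A 7-joint arm with a two-finger parallel gripper is mounted at the origin on the work surface. World frame = base frame: x ahead of the robot, y to its left, z up, the work surface at z = 0. Lengths are in m, angles in rad, forces in N, time in s.
With the tool pointing down it reaches from about 0.4 to 0.925 m from the base axis. Payload 5.6 kg.
Tool frame: the origin (TCP) lies at the very end of the fingers, on their centre line; the grasp point (between the pads) lies 19 mm behind it; z points along the fingers, y is the direction in which the jaws open and shut (so a half turn about z gives the same grasp; the last joint's range is limited). The gripper opens to 85 mm and grips with 20 to 120 N. Pads are 22 mm wide; open, the fingers measure 114 mm over their backs; the gripper's body (76 mm by 85 mm) begins 54 mm behind the grasp point. The pads swing forward as they close: fully open they stand 13 mm farther back than shut.
Start: joints at [1.209, 0.468, -0.012, 1.603, 0.006, 1.071, -0.056], TCP at [0.204, -0.617, 0.231] pointing down, gripper open.
Joint ranges: [-2.53, 2.53], [-0.31, 2.02], [-1.57, 1.55], [0.28, 2.44], [-1.29, 4.43], [0.15, 1.84], [-2.92, 2.92]. Speed limits (rad/s): [2.57, 2.57, 3.14, 3.14, 3.14, 3.14, 3.14].

### API

Orientations are given as [roll, pitch, yaw] about the fixed x, y, z axes, in that order (R = Rz(yaw) Ry(pitch) Rx(roll)).
In Python, from workcell import sensors, viewer, manip gives the robot as it stands.
- The arm moves only by the shell command python3 -m handwheel 'ROWS' [OPENING] [FORCE]. ROWS is JSON, one flat list of numbers, 6 for each row, row after row: the shift along the tool's x, y, z in mm, then the turn, a rotation vector about the tool's x, y, z in rad. In form: [tx, ty, tz, wx, wy, wz, tx, ty, tz, wx, wy, wz, ...]. A call has exactly 5 rows; each row shifts and turns the commanded pose from where the row before left it, along the tool's axes as they then stand; what a row does not reach is not made up. A row lasts 1/12 s, in which the tool goes at most 41.7 mm and 7.16 degrees, less where a joint would pass 70% of its speed; a pose out of reach is approached as far as the arm can. A call with a gripper value outside its range is refused whole. OPENING is the opening, from 0 (shut) to 1 (fully open), set as the call begins (- or left out, the last holds). The fingers move at their own pace and stop on an object; FORCE is the grip in N (left out, the last holds). Time passes only in rows, so rows that do not move let the fingers close, or fill a call up. It gives the time, the measured TCP pose, the force and the opening at its end, in the units of the state.
- sensors.observe(): the state, without advancing time (a new reading comes with each control period).
- viewer.grab_frame(name): name is "scene" or "side" or "wrist"; returns a dict with "frame" (420x560x3 uint8, red, green, blue), "z_map" (420x560 float32, m along the optical axis (not along the pixel's ray), 0 where there is no reading), "fx", "fy", "cx", "cy" (pixels), "k1" (the pictures are not rectified: a ray, as slopes to the right and down, at radius r is drawn at 1 + k1 r^2 times it, then the intrinsics apply), "eye" and "attitude" of the camera in the world. Camera axes: x right, y down, z forward; pixel columns grow to the right and rows downward; lengths in m; the calibration is good to about 2 mm. A picture is of the moment at which its call begins.
- manip.job_done(): hands the job in, once; it reports no verdict.
The state is a dict: "clock": time; "qpos": joint angles; "qvel": joint speeds; "effort": joint torques, N m; "ee_pos": TCP position; "orientation": TCP orientation; "force": force on the tool from outside, world axes, zero at the start; "moment": the same for the moment, N m; "finger_gap": finger opening in m.
Only numpy, scipy, OpenCV 4.12 (cv2) and the standard library are available. Lean on these libraries where they do the work, as an engineer would, in place of code of your own. Each camera call takes 0.05 s, during which the arm holds its last target. There are 200 camera calls.

### The job

Ready the sample dry box for purging: first butt the loose dry-air module's docking face flush against the docking plate on the side of the dry box, port opposite port, with no gap left. Then take the lid by its bar handle, break it free of its clinging seal with a steady pull straight up, without letting it fly open, and finish still holding it in the gripper, level over the box and about 20 mm above the rim, touching the box nowhere. Leave the bottles, vials, dish and tweezers as they are.

Things in the scene. Friction and masses are not known exactly. Their poses are not given: they have to be found in the camera images.
- drybox: Dry box fixed to the bench: clear walls, grey rim, vials inside; 150 mm along x, 190 mm along y, rim 110 mm above the bench. Origin: centre of its underside; z up; yaw varies by 0.25 rad either way. On its -y side, facing -y, an aluminium docking plate 100 mm wide along x, 10 to 76 mm above the bench, stands 8 mm out from the wall (4 mm beyond the lid's edge).
- drybox_port (a point): Centre of the round port on the outer face of the docking plate: at (0, -103, 35) mm in the dry box's frame; same axes as the box.
- lid: Loose lid, clear plate 158 x 198 x 8 mm, blue edges, 0.28 to 0.46 kg, shut at the start, axes parallel to the box's. Origin: centre of the plate's underside, 110 mm above the bench when shut. A bead 16 mm deep under it is caught below four rubber seal lips in the box: the first few mm of lift take about 15 to 20 N, then it gives way suddenly; from 11 mm of lift only its weight is left.
- lid_handle (a point): Centre of the lid's black bar handle: bar 100 mm long along the lid's x, 14 mm wide along y, 16 mm tall, centre 36 mm above the lid's origin (146 mm above the bench when shut), 20 mm clear above the plate; 12 mm posts 44 mm either side of the middle. Axes of the lid. Grip it across y, midway along.
- drymod: Loose dry-air module, white housing 100 mm along x, 130 mm along y, 62 mm tall, 0.42 to 0.78 kg, slides on the bench. Origin: centre of its underside; z up. Its flat +y face is the docking face; it starts 40 to 90 mm off the docking plate, up to 30 mm sideways, turned up to 0.3 rad from the box. Two orange cartridges lie across its top at y = 14 and 45 mm, up to 87 mm above the bench.
- drymod_port (a point): Centre of the round port in the module's docking face: at (0, 65, 35) mm in the module's frame; same axes. Docked, it lies on point drybox_port and the y axes of module and box are parallel.
- drymod_grip (a point): Centre of the module's black carrying bar, at (0, -35, 89) mm in the module's frame: 84 mm long along its x, 14 mm wide along y, 16 mm tall, 19 mm clear above the housing, posts 36 mm either side of the middle. Grip it across y from above (nothing within 28 mm on either side), or push the housing on its -y face.
- amber_blue: Bystander: amber bottle with blue cap, 80 mm across, 165 mm tall, left of the dry box; origin centre of its underside.
- white_bottle: Bystander: white bottle with blue cap, 68 mm across, 140 mm tall, left of the dry box; origin centre of its underside.
- vial_amber: Bystander: amber vial with white cap, 23 mm across, 54 mm tall, just in front of the dry box (its -x side); origin centre of its underside.
- vial_clear: Bystander: clear vial with blue cap, 23 mm across, 54 mm tall, standing behind the gap between module and box (their +x side); origin centre of its underside.
- weigh_dish: Bystander: steel weighing dish, 70 mm across, 16 mm tall, left of the dry box; origin centre of its underside.
- tweezers: Bystander: steel tweezers 130 mm long, 6 mm thick, lying right of the module; origin near the middle, on the bench.
Mind the look-alikes: they are no part of the job. What is shaped like the drymod but turquoise is not meant.

How it is judged:
By the outcome, as a careful person would: the job done as asked, in the order asked, and still so for the second after the job is handed in, while the arm keeps its last pose, push and grip.
It also fails if it takes over 42 s, if anything falls off the work surface, if the arm or the gripper's body presses on something with over 40 N, if the wrist force passes 120 N, or if a joint passes its speed limit or range.

## Working session

There is one attempt and no reset: what is moved stays moved. The work goes in short steps, Python scripts to look and compute and a shell command to move; the robot and the scene stay as the last step left them, time stands still between calls to the robot, and variables do not carry over. Pictures are saved under pics/ and viewed, about 8 in all and at most 12, crops included, and the job is handed in when it is done.

```bash
mkdir -p pics; ls
cat > h.py <<'E'
import numpy as np, cv2
from workcell import sensors, viewer, manip
from scipy.spatial.transform import Rotation as R
def grab(n):
    f=viewer.grab_frame(n); np.savez('pics/%s.npz'%n,**f); return f
def rot(a):
    a=np.array(a,float)
    return a if a.shape==(3,3) else (R.from_euler('xyz',a).as_matrix() if a.size==3 else R.from_quat(a).as_matrix())
E
python3 - <<'E'
from h import *
print(sensors.observe())
for n in ['scene','side','wrist']:
    f=grab(n); print(n,{k:v for k,v in f.items() if k not in('frame','z_map')})
    cv2.imwrite(f'pics/{n}0.png',f['frame'][:,:,::-1])
E
```

```text
pics
{'clock': 0.0, 'qpos': array([ 1.20901552,  0.4683908 , -0.0116219 ,  1.60366935,  0.0059998 ,
        1.07138258, -0.0562879 ]), 'qvel': array([-0.00027186,  0.00046792, -0.00122218, -0.00089395,  0.00029648,
       -0.00010279, -0.00101269]), 'effort': array([-5.29982608e-04, -5.32398283e+01,  2.10179645e-02, -2.51312417e+01,
        1.13293427e-02,  7.65373057e-03,  2.22747154e-06]), 'ee_pos': array([ 0.20347974, -0.61672081,  0.23031057]), 'orientation': array([-3.13978105e+00,  1.17246939e-04,  3.18746224e-01]), 'force': array([ 0.05441091, -0.13620361, -0.44666059]), 'moment': array([ 0.02011733,  0.07783432, -0.07544328]), 'finger_gap': 0.08515451110051066}
scene {'fx': 440.1907522005674, 'fy': 440.1907522005674, 'cx': 270.6845914643475, 'cy': 209.04389283656275, 'k1': 0.007173364016251238, 'eye': array([ 1.37708063, -0.57928788,  0.80531105]), 'attitude': array([-2.16256954, -0.00880114,  0.96338468])}
side {'fx': 401.0409603994, 'fy': 401.0409603994, 'cx': 277.98066544475915, 'cy': 213.1032623165522, 'k1': -0.11658390488345392, 'eye': array([ 0.26638997, -0.54178001,  0.72697711]), 'attitude': array([-2.36528521,  0.02023279, -0.48812565])}
wrist {'fx': 335.15853540037716, 'fy': 335.15853540037716, 'cx': 284.1217313637345, 'cy': 210.2247526942571, 'k1': -0.06236285562241184, 'eye': array([ 0.27215644, -0.59319195,  0.37281792]), 'attitude': array([ 2.85762495e+00,  1.73044752e-03, -1.25245391e+00])}
```

View pics/scene0.png

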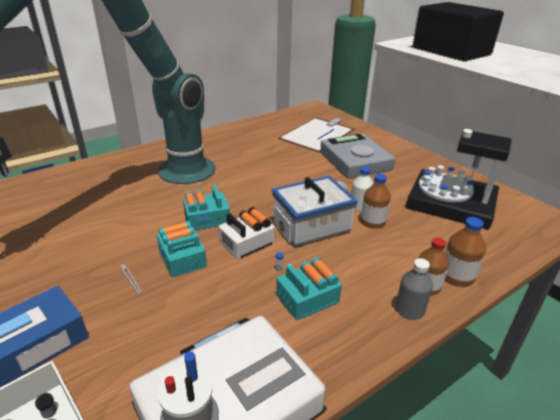

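View pics/side0.png

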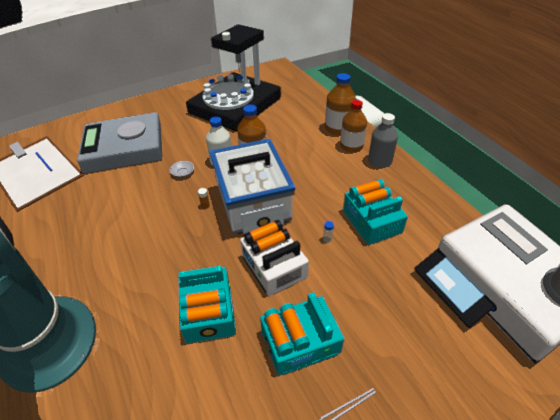

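The scene view shows the white module at (247,232), left of the dry box at (315,208). Side view: module (273,257), box (253,185). Three look-alikes are turquoise, at side (207,303), (302,332) and (375,210). The white one is meant. I'll confirm it in a crop and measure.

```bash
cat >> h.py <<'E'
def slopes(f,u,v):
    x=(np.asarray(u,float)-f['cx'])/f['fx']; y=(np.asarray(v,float)-f['cy'])/f['fy']
    a,b=x.copy(),y.copy()
    for _ in range(8):
        s=1+f['k1']*(a*a+b*b); a,b=x/s,y/s
    return a,b
def cloud(f):
    v,u=np.mgrid[:420,:560]; a,b=slopes(f,u,v); z=f['z_map']
    P=np.stack([a*z,b*z,z],-1)@rot(f['attitude']).T+f['eye']
    P[z==0]=np.nan; return P
def plane(f,u,v,h):
    a,b=slopes(f,u,v); d=np.stack([a,b,np.ones_like(a)],-1)@rot(f['attitude']).T
    return f['eye']+d*((h-f['eye'][2])/d[...,2])[...,None]
def rect(p):
    (c,s,a)=cv2.minAreaRect((p[:,:2]*1000).astype(np.float32)); return np.round(c,1),np.round(s,1),round(a,2)
E
python3 - <<'E'
from h import *
for n in ['scene','side']:
    f=dict(np.load(f'pics/{n}.npz')); P=cloud(f); I=f['frame']; hsv=cv2.cvtColor(I,cv2.COLOR_RGB2HSV).astype(int); H,S,V=[hsv[...,i] for i in range(3)]
    boxes={'side':{'mod':(238,218,312,295),'box':(205,138,298,236)},'scene':{'mod':(216,203,278,256),'box':(268,172,360,245)}}[n]
    w=P[380:400,20:60] if n=='side' else P[300:330,180:200]
    print(n,'bench',np.nanmedian(w[...,2]),np.nanstd(w[...,2]))
    for k,(a,b,c,d) in boxes.items():
        m=np.zeros((420,560),bool); m[b:d,a:c]=1
        masks={'orange':m&(H<16)&(S>170)&(V>120),'black':m&(V<60),'blue':m&(H>100)&(H<130)&(S>120),'white':m&(S<60)&(V>150)}
        for kk,q in masks.items():
            for h,t in ((.062,.006),(.089+.008,.005),(.154,.006),(.114,.008)):
                s=q&(abs(P[...,2]-h)<t)
                if s.sum()>25: print(k,kk,h,s.sum(),rect(P[s]),np.median(P[s],0).round(4))
    if n=='side': cv2.imwrite('pics/crop.png',cv2.resize(I[120:310,180:330,::-1],None,fx=3.1,fy=3.1,interpolation=cv2.INTER_CUBIC))
E
```

```text
scene bench -0.0004041839382384893 0.0015162252647779669
mod black 0.097 74 (array([507.1, -87.9]), array([81.8, 11.1]), 0.73) [ 0.5083 -0.0889  0.0955]
mod white 0.062 461 (array([504.4, -51.8]), array([102.9, 128.3]), 0.92) [ 0.5287 -0.0865  0.0608]
box black 0.154 80 (array([554.8, 151.8]), array([10.8, 95.4]), 79.29) [0.5553 0.1514 0.1526]
box blue 0.114 379 (array([553.2, 155. ]), array([202.9, 159.9]), 78.68) [0.6127 0.1    0.1187]
box white 0.062 28 (array([588.3, 117.3]), array([258.9,  21. ]), 69.57) [0.549  0.0041 0.0591]
box white 0.097 27 (array([540.2, 342.1]), array([11. , 39.1]), 70.07) [0.5446 0.3397 0.096 ]
box white 0.114 1289 (array([555. , 208.5]), array([279.5, 140. ]), 80.02) [0.5523 0.1451 0.1172]
side bench 0.004341639440684053 0.005301895445079903
mod black 0.097 225 (array([500.9, -86.6]), array([80.3, 13. ]), 1.37) [ 0.4995 -0.0881  0.0968]
mod white 0.062 798 (array([500.3, -50.6]), array([ 97.4, 128.1]), 1.87) [ 0.49   -0.0947  0.0626]
box black 0.097 36 (array([529.7,  60. ]), array([  3.3, 150.8]), 79.69) [0.527  0.0602 0.101 ]
box black 0.154 201 (array([544.9, 153.7]), array([14.6, 95.2]), 78.84) [0.5449 0.1527 0.1538]
box black 0.114 82 (array([526.,  60.]), array([  5.3, 152. ]), 80.35) [0.5298 0.0594 0.1081]
box blue 0.114 762 (array([545.9, 156.7]), array([206.1, 160. ]), 79.84) [0.5303 0.0775 0.1206]
box white 0.097 54 (array([531.3, 346.8]), array([15.6, 53.2]), 59.28) [0.5308 0.3419 0.0952]
box white 0.114 2160 (array([546.9, 158.7]), array([177.2, 137.2]), 79.08) [0.5421 0.1359 0.1191]
```

View pics/crop.png

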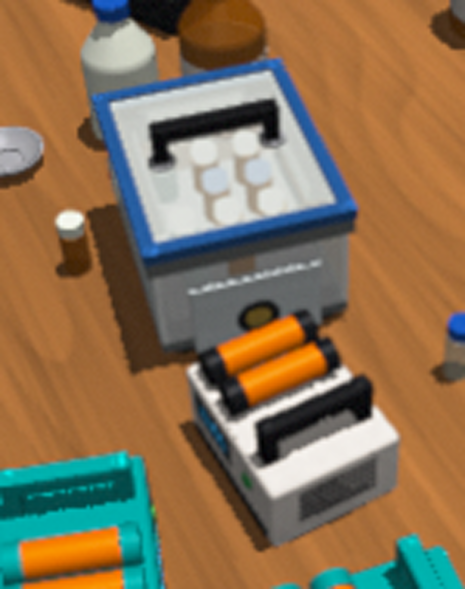

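The crop confirms the white module with its bar handle, facing the round port on the docking plate. I'll refine with ray casting.

```bash
cat >> h.py <<'E'
def bar(f,win,h,vmax=60,tol=.008):
    "bar top: pixels dark & depth near h, cast to plane h"
    P=cloud(f); V=f['frame'].max(-1); a,b,c,d=win
    m=np.zeros(V.shape,bool); m[b:d,a:c]=1
    m&=(V<vmax)&(abs(P[...,2]-h)<tol)
    n,l,s,_=cv2.connectedComponentsWithStats(m.astype(np.uint8),connectivity=8); m=l==1+s[1:,4].argmax()
    v,u=np.nonzero(m); return rect(plane(f,u,v,h)),m.sum()
E
python3 - <<'E'
from h import *
B={'side':{'mod':(238,218,312,295),'box':(205,138,298,236)},'scene':{'mod':(216,203,278,256),'box':(268,172,360,245)}}
for n in ['scene','side']:
    f=dict(np.load(f'pics/{n}.npz')); P=cloud(f); I=f['frame']
    hsv=cv2.cvtColor(I,cv2.COLOR_RGB2HSV).astype(int); H,S,V=[hsv[...,i] for i in range(3)]
    print(n,'mod',bar(f,B[n]['mod'],.097),'lid',bar(f,B[n]['box'],.154))
    a,b,c,d=B[n]['box']; m=np.zeros(V.shape,bool); m[b:d,a:c]=1
    m&=(H>100)&(H<130)&(S>120)&(P[...,2]>.105)&(P[...,2]<.13)
    v,u=np.nonzero(m); print('lid118',rect(plane(f,u,v,.118)))
    a,b,c,d=B[n]['mod']; m=np.zeros(V.shape,bool); m[b:d,a:c]=1
    m&=(S<60)&(V>120)&(abs(P[...,2]-.062)<.006)
    v,u=np.nonzero(m); print('top62',rect(plane(f,u,v,.062)))
E
```

```text
scene mod ((array([510.9, -90.7]), array([14.1, 88.5]), 88.61), np.int64(88)) lid ((array([557.9, 148.1]), array([ 13.6, 100.7]), 78.58), np.int64(89))
lid118 (array([553.7, 154.5]), array([203.1, 163.1]), 79.38)
top62 (array([509. , -18.8]), array([103.6, 202.7]), 0.93)
side mod ((array([499.7, -88.3]), array([83.2, 18.4]), 2.48), np.int64(256)) lid ((array([543.7, 150.3]), array([22.2, 97.2]), 79.3), np.int64(234))
lid118 (array([546.5, 156.9]), array([211.7, 161. ]), 79.42)
top62 (array([499.5, -52.3]), array([ 97.8, 129. ]), 1.66)
```

```bash
python3 -m handwheel '[26,-27,-3,0,0,0, 26,-27,-3,0,0,0, 26,-27,-3,0,0,0, 26,-27,-3,0,0,0, 26,-27,-3,0,0,0]' 1; python3 -m handwheel '[26,-27,-3,0,0,0, 26,-27,-3,0,0,0, 26,-27,-3,0,0,0, 26,-27,-3,0,0,0, 26,-27,-3,0,0,0]';  python3 -m handwheel '[26,-27,-3,0,0,0, 26,-27,-3,0,0,0, 26,-27,-3,0,0,0, 26,-27,-3,0,0,0, 26,-27,-3,0,0,0]'; python3 -m handwheel '[26,-27,-3,0,0,0, 26,-27,-3,0,0,0.1, 26,-27,-3,0,0,0.1, 0,0,0,0,0,0.1, 0,0,0,0,0,0]'
```

```text
clock: 0.57
ee_pos: [0.2852, -0.4465, 0.2461]
orientation: [-3.141, 0.0, 0.318]
force: [1.1, -0.5, 0.1]
finger_gap: 0.0851
clock: 0.98
ee_pos: [0.3662, -0.2776, 0.2614]
orientation: [3.141, 0.0, 0.319]
force: [0.2, -0.3, 0.3]
finger_gap: 0.0854
clock: 1.4
ee_pos: [0.4474, -0.1087, 0.2765]
orientation: [3.141, -0.0, 0.319]
force: [0.3, -0.6, -0.5]
finger_gap: 0.0854
clock: 1.82
ee_pos: [0.4994, -0.0088, 0.2851]
orientation: [-3.141, 0.0, 0.022]
force: [0.2, -0.5, -0.3]
finger_gap: 0.0853
```

Run:
```python
from h import *
f=grab('wrist'); cv2.imwrite('pics/w1.png',f['frame'][:,:,::-1])
P=cloud(f); print(f['eye'],f['attitude'])
I=f['frame']; V=I.max(-1)
for h in(.097,.154):
    m=(V<70)&(abs(P[...,2]-h)<.006)
    n,l,s,c=cv2.connectedComponentsWithStats(m.astype(np.uint8))
    for i in range(1,n):
        if s[i,4]>200:
            v,u=np.nonzero(l==i); print(h,s[i],rect(plane(f,u,v,h)),rect(P[l==i]),np.median(P[l==i][:,2]))
```

```text
[ 0.57158192 -0.00573884  0.42747457] [ 2.85753295e+00  2.52101288e-04 -1.54968414e+00]
0.097 [ 350  142   19   81 1113] (array([505. , -82.2]), array([82.1, 14.8]), 1.41) (array([504.7, -83. ]), array([82.6, 14.4]), 1.26) 0.09670383093575896
0.154 [  76   77   25  120 2137] (array([549.2, 155.1]), array([16.1, 98.5]), 79.14) (array([549.1, 157. ]), array([14.5, 99.3]), 79.11) 0.153353588316265
```

View pics/w1.png

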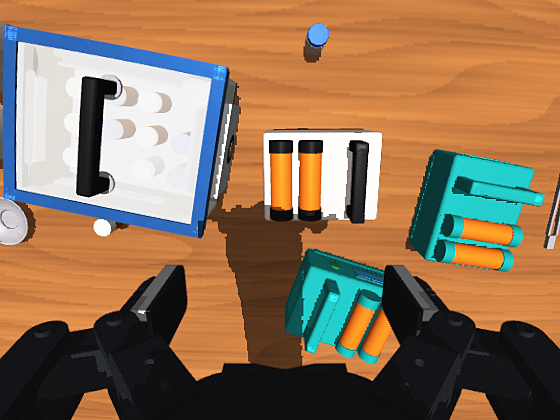

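Wrist view: the white module is at (322,175) with its bar at (356,181). The lid bar is at (90,136), and the turquoise look-alikes are at (340,305) and (480,210). Next I'll measure the lid outline and the module top here.

Run:
```python
from h import *
f=dict(np.load('pics/wrist.npz')); P=cloud(f); hsv=cv2.cvtColor(f['frame'],cv2.COLOR_RGB2HSV).astype(int); H,S,V=[hsv[...,i] for i in range(3)]
def comp(m):
    n,l,s,_=cv2.connectedComponentsWithStats(m.astype(np.uint8)); return l==1+s[1:,4].argmax()
m=comp((H>100)&(H<130)&(S>120)&(abs(P[...,2]-.118)<.006)); v,u=np.nonzero(m); print('lid',rect(plane(f,u,v,.118)),rect(P[m]),np.median(P[m][:,2]))
m=np.zeros(V.shape,bool); m[120:235,255:390]=1; q=comp(m&(S<60)&(V>150)&(abs(P[...,2]-.062)<.006)); v,u=np.nonzero(q); print('mod',rect(plane(f,u,v,.062)),rect(P[q]),np.median(P[q][:,2]))
```

```text
lid (array([548.4, 158.2]), array([204. , 162.4]), 79.37) (array([548.6, 158.3]), array([202.4, 161.7]), 79.35) 0.11993765357008881
mod (array([504. , -48.3]), array([ 97.9, 128. ]), 1.36) (array([503.6, -48.7]), array([ 98.6, 129.2]), 1.45) 0.06182852409269626
```

```bash
python3 -m handwheel '[1,15,22,0,0,0, 1,15,26,0,0,0, 1,15,28,0,0,0, 1,15,28,0,0,0, 0,15,28,0,0,0]' 0.4; python3 -m handwheel '[0,0,10,0,0,0, 0,0,5,0,0,0, 0,0,0,0,0,0, 0,0,0,0,0,0, 0,0,0,0,0,0]'
python3 - <<'E'
from h import *
f=grab('wrist'); cv2.imwrite('pics/w2.png',f['frame'][:,:,::-1]); o=sensors.observe(); print(o['ee_pos'],o['orientation'])
P=cloud(f); V=f['frame'].max(-1); m=(V<70)&(abs(P[...,2]-.097)<.005)
n,l,s,c=cv2.connectedComponentsWithStats(m.astype(np.uint8))
for i in range(1,n):
    if s[i,4]>200:
        v,u=np.nonzero(l==i); print(s[i],rect(plane(f,u,v,.097)))
E
```

```text
clock: 2.28
ee_pos: [0.5036, -0.0886, 0.1521]
orientation: [3.141, 0.0, 0.02]
force: [0.0, 0.6, -1.1]
finger_gap: 0.0346
clock: 2.7
ee_pos: [0.5055, -0.0853, 0.1398]
orientation: [3.141, -0.003, 0.021]
force: [-0.3, -0.1, -0.6]
finger_gap: 0.0339
[ 0.50549933 -0.08544663  0.13980582] [ 3.14103175e+00 -2.81637721e-03  2.07993533e-02]
[  32   51   13  261 1946] (array([529.7,  62.8]), array([  5.8, 160.9]), 79.32)
[ 272  170   24  133 2857] (array([505.3, -83.5]), array([83.4, 13.4]), 1.72)
```

View pics/w2.png

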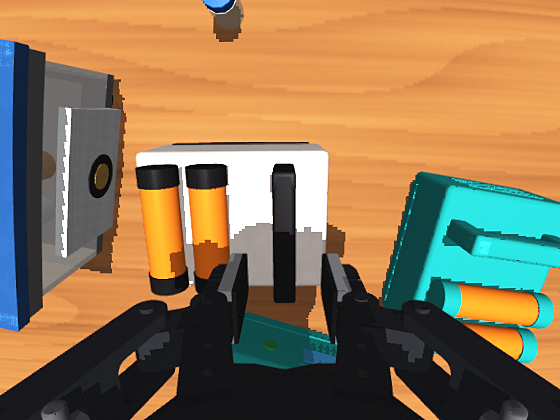

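Fingers straddle the module bar (285,232), and the docking plate and its port show at (101,176). I'll descend and measure the plate from this frame.

```bash
python3 -m handwheel '[0,-2,15,0,0,0, 0,0,18,0,0,0, 0,0,18,0,0,0, 0,0,16,0,0,0, 0,0,0,0,0,0]'; python3 -m handwheel '[0,0,0,0,0,0, 0,0,0,0,0,0, 0,0,0,0,0,0, 0,0,0,0,0,0, 0,0,0,0,0,0]' 0 70
python3 - <<'E'
from h import *
f=dict(np.load('pics/wrist.npz')); P=cloud(f); I=f['frame'].astype(int)
# plate face
poly=np.zeros((420,560),np.uint8); cv2.fillPoly(poly,[np.array([[76,118],[115,118],[113,228],[74,246]])],1)
Q=P[poly>0]; Q=Q[np.isfinite(Q[:,0])]
for _ in range(4):
    c=Q.mean(0); n=np.linalg.svd(Q-c,full_matrices=False)[2][2]; r=(Q-c)@n; Q=Q[abs(r)<max(.0015,2*r.std())]
print('plate c',c,'n',n,'yaw',np.arctan2(n[0],-n[1])%np.pi if 0 else np.arctan(-n[0]/n[1])*-1, len(Q),r.std())
hsv=cv2.cvtColor(f['frame'],cv2.COLOR_RGB2HSV).astype(int); m=np.zeros((420,560),bool); m[150:200,82:120]=1; m&=(hsv[...,2]<150)
v,u=np.nonzero(m); (cx,cy),s,a=cv2.minAreaRect(np.c_[u,v].astype(np.float32)); print('port px',cx,cy,s)
a,b=slopes(f,cx,cy); d=rot(f['attitude'])@np.array([a,b,1]); t=((c-f['eye'])@n)/(d@n); print('port',f['eye']+t*d)
E
```

```text
clock: 3.17
ee_pos: [0.5031, -0.0834, 0.0697]
orientation: [-3.141, 0.003, 0.02]
force: [0.1, 0.2, -0.6]
finger_gap: 0.0341
clock: 3.58
ee_pos: [0.5053, -0.0841, 0.0726]
orientation: [3.141, -0.002, 0.02]
force: [-1.6, 0.2, 7.3]
finger_gap: 0.0128
plate c [0.52993523 0.05663329 0.04344309] n [ 0.18461175  0.98279875 -0.0050112 ] yaw 0.18567916620174404 4701 0.0005020065342678877
port px 100.5 174.5 (49.0, 37.0)
port [0.53122002 0.05634843 0.03490882]
```

```bash
python3 -m handwheel '[0,0,0,0,0,0.02, 0,0,0,0,0,0.05, 0,0,0,0,0,0.06, 0,0,0,0,0,0.05, 0,0,0,0,0,0.026]'; python3 -m handwheel '[0,-5,0,0,0,0, 0,-8,0,0,0,0, 0,-8,0,0,0,0, -1,-6,0,0,0,0, 0,-5,0,0,0,0]'; python3 -m handwheel '[0,0,0,0,0,0, 0,0,0,0,0,0, 0,0,0,0,0,0, 0,0,0,0,0,0, 0,0,0,0,0,0]'
python3 - <<'E'
from h import *
f=grab('wrist'); cv2.imwrite('pics/w3.png',f['frame'][:,:,::-1]); o=sensors.observe(); print(o['ee_pos'],o['orientation'],o['force'])
E
```

```text
clock: 4.0
ee_pos: [0.505, -0.0838, 0.0726]
orientation: [3.141, -0.002, -0.188]
force: [-1.6, 1.6, 7.2]
finger_gap: 0.0127
clock: 4.42
ee_pos: [0.5103, -0.0546, 0.0726]
orientation: [3.139, -0.003, -0.188]
force: [-1.4, -7.8, 6.6]
finger_gap: 0.0125
clock: 4.83
ee_pos: [0.5106, -0.0534, 0.0727]
orientation: [3.141, -0.003, -0.187]
force: [-0.7, -2.4, 5.2]
finger_gap: 0.0126
[ 0.51056959 -0.05343313  0.07263557] [ 3.14078506e+00 -2.93137080e-03 -1.87518802e-01] [ 0.36312563 -2.7465413   6.67654036]
```

View pics/w3.png

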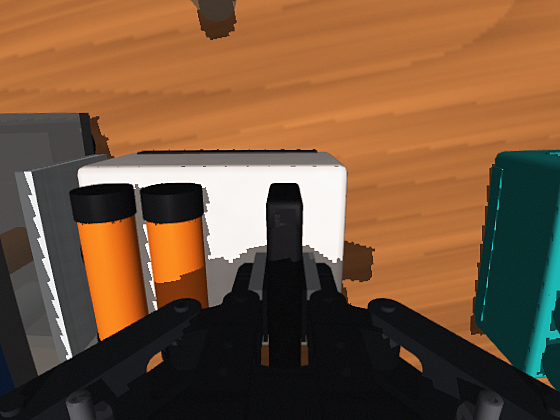

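Run:
```python
from h import *
f=dict(np.load('pics/wrist.npz')); P=cloud(f); I=f['frame'].astype(int)
y=-.186; ex=np.array([np.cos(y),np.sin(y)]); ey=np.array([-np.sin(y),np.cos(y)])
X=P[...,:2]@ex; Y=P[...,:2]@ey; Z=P[...,2]
pt=np.array([.531,.0562]); print('port',pt@ex,pt@ey,'tcp',np.array([.51057,-.0534])@ex,np.array([.51057,-.0534])@ey)
m=(abs(Z-.062)<.004)&(I.min(-1)>150); m[:,:76]=0
print('mod top x max',np.percentile(X[m],[99,99.8]),'y min/max',np.percentile(Y[m],[.2,99.8]))
v,u=np.nonzero(m); e=[X[v[u==k].min(),k] for k in range(110,260,10)]; yy=[Y[v[u==k].min(),k] for k in range(110,260,10)]
print('edge slope rad',np.polyfit(yy,e,1)[0], 'edge', np.mean(e))
m=(Z>.03)&(Z<.078)&(abs(Y-pt@ey)<.010)&(X<pt@ex+.07); m[:,115:]=0; 
for r in (.04,.05,.06,.07,.076):
    q=m&(abs(Z-r)<.004)&(np.arange(560)[None]<115); print(r,q.sum(),np.percentile(X[q],99) if q.any() else 0)
```

```text
port 0.5114481814986187 0.15342815139913546 tcp 0.5116388217555078 0.041940445546461036
mod top x max [0.55991956 0.56006045] y min/max [0.01436972 0.14142001]
edge slope rad -0.00033456494453261784 edge 0.5598786415933199
0.04 541 0.5812398001655145
0.05 1345 0.5808152438205731
0.06 2370 0.5804313672554697
0.07 2771 0.5805267151966257
0.076 5244 0.5795049801768468
```

Aligned within about 1 mm and 0.002 rad, with an 11 mm gap left. Advancing slowly to contact.

```bash
python3 -m handwheel '[0,-2,0,0,0,0, 0,-2,0,0,0,0, 0,-2,0,0,0,0, 0,-2,0,0,0,0, 0,-1,0,0,0,0]'; python3 -m handwheel '[0,-0.6,0,0,0,0, 0,-0.6,0,0,0,0, 0,-0.6,0,0,0,0, 0,-0.6,0,0,0,0, 0,-0.6,0,0,0,0]';python3 -m handwheel '[0,-0.4,0,0,0,0, 0,-0.4,0,0,0,0, 0,-0.4,0,0,0,0, 0,-0.4,0,0,0,0, 0,0,0,0,0,0]'
```

```text
clock: 5.3
ee_pos: [0.5119, -0.0463, 0.0726]
orientation: [3.139, -0.003, -0.189]
force: [-1.2, -7.9, 6.7]
finger_gap: 0.0126
clock: 5.72
ee_pos: [0.5125, -0.0438, 0.0726]
orientation: [3.138, -0.003, -0.189]
force: [-1.3, -6.6, 6.2]
finger_gap: 0.0128
clock: 6.13
ee_pos: [0.5125, -0.0435, 0.0726]
orientation: [3.137, -0.002, -0.19]
force: [-1.2, -10.7, 7.5]
finger_gap: 0.0128
```

```bash
python3 -m handwheel '[0,-0.5,0,0,0,0, 0,-0.5,0,0,0,0, 0,-0.5,0,0,0,0, 0,-0.5,0,0,0,0, 0,0,0,0,0,0]'; python3 -m handwheel '[0,-0.5,0,0,0,0, 0,-0.5,0,0,0,0, 0,0,0,0,0,0, 0,0,0,0,0,0, 0,0,0,0,0,0]'
```

```text
clock: 6.55
ee_pos: [0.5126, -0.0434, 0.0726]
orientation: [3.135, -0.002, -0.191]
force: [-2.7, -14.5, 9.1]
finger_gap: 0.0128
clock: 6.97
ee_pos: [0.5126, -0.0434, 0.0726]
orientation: [3.134, -0.002, -0.191]
force: [-3.4, -17.0, 8.5]
finger_gap: 0.0128
```

```bash
python3 -m handwheel '[0,1,0,0,0,0, 0,1,0,0,0,0, 0,0,0,0,0,0, 0,0,0,0,0,0, 0,0,0,0,0,0]'; python3 -m handwheel '[0,1,0,0,0,0, 0,1,0,0,0,0, 0,0,0,0,0,0, 0,0,0,0,0,0, 0,0,0,0,0,0]' 0.4;  python3 -m handwheel '[0,1,-10,0,0,0, 0,0,-20,0,0,0, 0,0,-30,0,0,0, 0,0,-38,0,0,0, 0,0,-38,0,0,0]'; python3 -m handwheel '[0,-10,-38,0,0,0, 0,-15,-20,0,0,0, 0,-15,0,0,0,0, 0,-10,0,0,0,0, 0,0,0,0,0,0]' 1
python3 - <<'E'
from h import *
f=grab('wrist'); cv2.imwrite('pics/w4.png',f['frame'][:,:,::-1])
E
```

```text
clock: 7.38
ee_pos: [0.5126, -0.0434, 0.0726]
orientation: [3.136, -0.002, -0.19]
force: [-1.9, -11.6, 7.7]
finger_gap: 0.0129
clock: 7.8
ee_pos: [0.5117, -0.0394, 0.0712]
orientation: [-3.141, 0.0, -0.186]
force: [0.8, 0.2, -0.8]
finger_gap: 0.034
clock: 8.22
ee_pos: [0.5108, -0.0405, 0.2089]
orientation: [-3.141, 0.002, -0.186]
force: [0.4, 0.1, -0.6]
finger_gap: 0.0342
clock: 8.63
ee_pos: [0.5206, 0.0107, 0.2656]
orientation: [-3.141, -0.0, -0.183]
force: [-1.0, 0.4, 0.6]
finger_gap: 0.0853
```

View pics/w4.png

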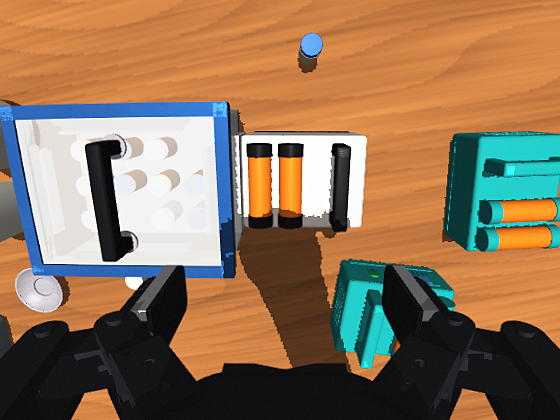

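The wrist view shows the module (300,180) butted to the plate. I'll check it numerically and locate the lid bar (105,200).

```bash
cat > m.py <<'E'
from h import *
f=dict(np.load('pics/wrist.npz')); P=cloud(f); V=f['frame'].max(-1); c={}
for h in(.097,.154):
    m=(V<70)&(abs(P[...,2]-h)<.006); m[270:]=0
    n,l,s,_=cv2.connectedComponentsWithStats(m.astype(np.uint8)); q=l==1+s[1:,4].argmax(); v,u=np.nonzero(q)
    r=rect(plane(f,u,v,h)); r2=rect(P[q]); print(h,r,r2); c[h]=(np.array(r[0])+r2[0])/2
y=-.188; ex=np.array([np.cos(y),np.sin(y)]); ey=np.array([-np.sin(y),np.cos(y)])
d=c[.097]-c[.154]; print('rel',d@ex,d@ey,'expect 0,-203')
hsv=cv2.cvtColor(f['frame'],cv2.COLOR_RGB2HSV).astype(int); H,S,V=[hsv[...,i] for i in range(3)]
m=(S<60)&(V>150)&(abs(P[...,2]-.062)<.005); m[:120]=0;m[260:]=0; m[:,:236]=0;m[:,375:]=0; n,l,s,_=cv2.connectedComponentsWithStats(m.astype(np.uint8)); q=l==1+s[1:,4].argmax(); v,u=np.nonzero(q); r=rect(plane(f,u,v,.062)); print('mod top',r,rect(P[q]))
m=(H>100)&(H<130)&(S>120)&(abs(P[...,2]-.118)<.006); m[290:]=0; n,l,s,_=cv2.connectedComponentsWithStats(m.astype(np.uint8)); q=l==1+s[1:,4].argmax(); v,u=np.nonzero(q); r2=rect(plane(f,u,v,.118)); print('lid',r2)
d=np.array(r[0])-r2[0]; print('top rel',d@ex,d@ey,'expect 0,-168')
E
python3 m.py; python3 -c "
import cv2;i=cv2.imread('pics/w4.png')[90:270,200:380];cv2.imwrite('pics/w4c.png',cv2.resize(i,None,fx=3.3,fy=3.3,interpolation=cv2.INTER_CUBIC))"
```

```text
0.097 (array([512.3, -41.1]), array([14.2, 82.9]), 80.04) (array([511.8, -41.3]), array([13.9, 83.5]), 80.0)
0.154 (array([550.3, 154.7]), array([16.1, 97.9]), 79.78) (array([550.2, 156.7]), array([14.5, 97.9]), 79.75)
rel -0.7273865280536917 -200.56999005045296 expect 0,-203
mod top (array([519.4,  -7.1]), array([128.2,  97.6]), 79.21) (array([518.8,  -7.4]), array([129.8,  97.9]), 79.4)
lid (array([548.3, 158.4]), array([203.9, 162.3]), 79.34)
top rel 2.5402597492936874 -167.9851394630076 expect 0,-168
```

View pics/w4c.png

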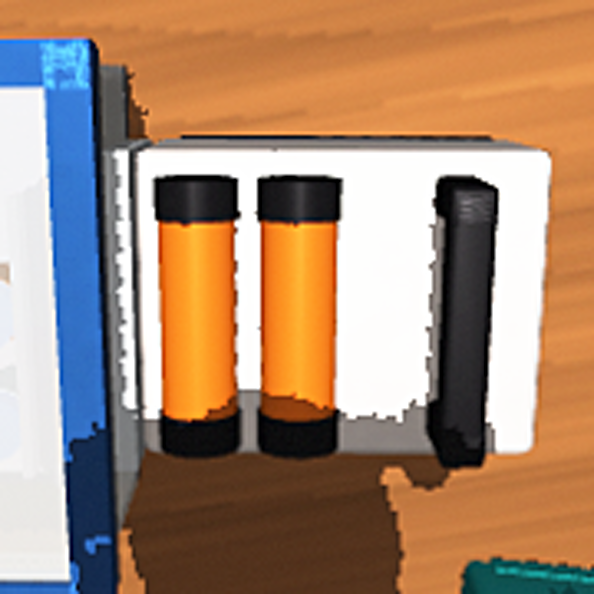

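Run:
```python
from h import *
f=dict(np.load('pics/wrist.npz')); P=cloud(f); I=f['frame'].astype(int)
y=-.187; ex=np.array([np.cos(y),np.sin(y)]); ey=np.array([-np.sin(y),np.cos(y)])
X=P[...,:2]@ex;Y=P[...,:2]@ey;Z=P[...,2]
m=(abs(Z-.076)<.004)&(I.min(-1)>140); m[:,:225]=0;m[:,248:]=0;m[:120]=0;m[260:]=0
print('plate top',m.sum(),np.percentile(X[m],[0.5,1,50,99,99.5]),np.percentile(Y[m],[1,99]))
m=(abs(Z-.062)<.004)&(I.min(-1)>90)&(Y<.156); m[:,:243]=0;m[:,375:]=0;m[:120]=0;m[260:]=0
print('mod top',m.sum(),np.percentile(X[m],[0.5,1,50,99,99.5]),np.percentile(Y[m],[.5,99.5]))
print(f['eye']);
f=grab('side'); cv2.imwrite('pics/s2.png',cv2.resize(f['frame'][170:310,200:340,::-1],None,fx=4,fy=4,interpolation=cv2.INTER_CUBIC))
```

```text
plate top 308 [0.47968566 0.48110298 0.52215626 0.55954815 0.55959851] [0.14726299 0.15841055]
mod top 5660 [0.46242056 0.46320687 0.51859743 0.55972709 0.5599111 ] [0.02538388 0.15283801]
[ 0.59150153 -0.00059954  0.40805083]
```

View pics/s2.png

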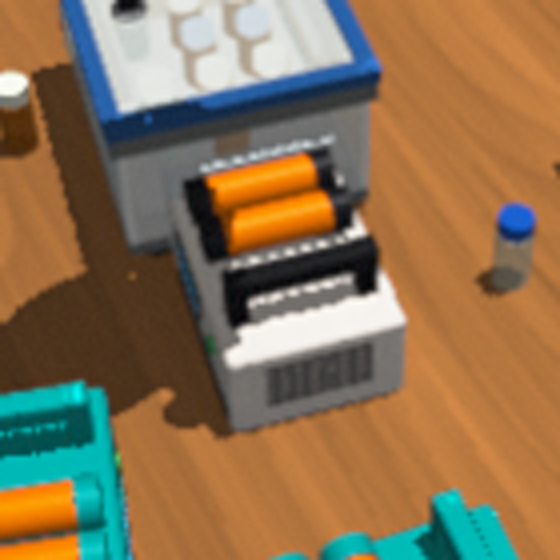

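Docked: the plate's +x edge is at 0.5596 and the module's at 0.5598, with no visible gap. Now the lid.

```bash
python3 -m handwheel '[0,-30,6,0,0,0, 1,-30,14,0,0,0, 1,-30,14,0,0,0, 0,-30,14,0,0,0, 0,-29,14,0,0,0]' 0.5; python3 -m handwheel '[0,0,0,0,0,0, 0,0,0,0,0,0, 0,0,0,0,0,0, 0,0,0,0,0,0, 0,0,0,0,0,0]'
python3 - <<'E'
from h import *
f=grab('wrist'); o=sensors.observe(); print(o['ee_pos'],o['orientation'],o['finger_gap'],f['attitude'])
P=cloud(f); V=f['frame'].max(-1); m=(V<70)&(abs(P[...,2]-.154)<.005)
n,l,s,c=cv2.connectedComponentsWithStats(m.astype(np.uint8))
for i in range(1,n):
    if s[i,4]>300:
        v,u=np.nonzero(l==i); print(s[i],rect(plane(f,u,v,.154)),rect(P[l==i]))
E
```

```text
clock: 9.15
ee_pos: [0.5502, 0.1539, 0.2014]
orientation: [3.14, 0.002, -0.188]
force: [0.2, -0.4, -0.2]
finger_gap: 0.0424
clock: 9.57
ee_pos: [0.5508, 0.1523, 0.2036]
orientation: [3.141, -0.001, -0.189]
force: [0.4, -1.5, 0.2]
finger_gap: 0.0425
[0.55081586 0.15260243 0.20371374] [ 3.14120092e+00 -8.97873071e-04 -1.88981848e-01] 0.04293884486746296 [ 2.85859762e+00 -1.35078617e-03 -1.76042495e+00]
[ 267  157   24  152 3310] (array([550.1, 157.5]), array([13.7, 98.5]), 79.37) (array([549.4, 157.7]), array([13.9, 99.4]), 79.37)
```

```bash
python3 -m handwheel '[-2,-5,10,0,0,0, 0,0,18,0,0,0, 0,0,18,0,0,0, 0,0,18,0,0,0, 0,0,12,0,0,0]'; python3 -m handwheel '[0,0,0,0,0,0, 0,0,0,0,0,0, 0,0,0,0,0,0, 0,0,0,0,0,0, 0,0,0,0,0,0]'; python3 -m handwheel '[0,0,0,0,0,0, 0,0,0,0,0,0, 0,0,0,0,0,0, 0,0,0,0,0,0, 0,0,0,0,0,0]' 0 110; python3 -m handwheel '[0,0,0,0,0,0, 0,0,0,0,0,0, 0,0,0,0,0,0, 0,0,0,0,0,0, 0,0,0,0,0,0]'
```

```text
clock: 10.03
ee_pos: [0.5484, 0.1591, 0.1253]
orientation: [3.141, 0.002, -0.187]
force: [-0.9, -0.2, -0.6]
finger_gap: 0.043
clock: 10.45
ee_pos: [0.55, 0.1597, 0.1283]
orientation: [-3.141, -0.002, -0.187]
force: [-0.2, -1.4, -0.7]
finger_gap: 0.0433
clock: 10.87
ee_pos: [0.5494, 0.1576, 0.1281]
orientation: [3.139, -0.0, -0.188]
force: [-2.7, -5.6, 7.0]
finger_gap: 0.0121
clock: 11.28
ee_pos: [0.5493, 0.1576, 0.1281]
orientation: [3.139, -0.0, -0.187]
force: [-2.6, -4.5, 7.3]
finger_gap: 0.012
```

```bash
python3 -m handwheel '[0,0.5,-0.5,0,0,0, -0.5,0.5,-0.5,0,0,0, 0,0.5,-0.5,0,0,0, 0,0,-0.5,0,0,0, 0,0,-0.5,0,0,0]'; python3 -m handwheel '[0,0,-0.5,0,0,0, 0,0,-0.5,0,0,0, 0,0,-0.5,0,0,0, 0,0,-0.5,0,0,0, 0,0,-0.5,0,0,0]'
```

```text
clock: 11.7
ee_pos: [0.5484, 0.1574, 0.1288]
orientation: [3.141, 0.001, -0.187]
force: [2.7, -2.6, -8.6]
finger_gap: 0.0124
clock: 12.12
ee_pos: [0.5477, 0.1581, 0.1317]
orientation: [3.141, 0.002, -0.186]
force: [0.5, -1.6, -10.5]
finger_gap: 0.0117
```

```bash
python3 -m handwheel '[0,0,-0.5,0,0,0, 0,0,-0.5,0,0,0, 0,0,-0.5,0,0,0, 0,0,-0.5,0,0,0, 0,0,-0.5,0,0,0]'; python3 -m handwheel '[0,0,-0.5,0,0,0, 0,0,-0.5,0,0,0, 0,0,-0.5,0,0,0, 0,0,-0.5,0,0,0, 0,0,-0.5,0,0,0]'
```

```text
clock: 12.53
ee_pos: [0.5488, 0.1582, 0.1355]
orientation: [-3.142, -0.001, -0.186]
force: [0.2, -3.4, -4.0]
finger_gap: 0.0119
clock: 12.95
ee_pos: [0.549, 0.1579, 0.1377]
orientation: [-3.142, -0.001, -0.187]
force: [0.1, -3.9, -0.7]
finger_gap: 0.0119
```

```bash
cat > lid.py <<'E'
from h import *
f=grab('wrist'); o=sensors.observe(); print(o['ee_pos'],o['force'],o['moment'])
P=cloud(f); V=f['frame'].max(-1); hsv=cv2.cvtColor(f['frame'],cv2.COLOR_RGB2HSV).astype(int)
m=(hsv[...,0]>100)&(hsv[...,0]<130)&(hsv[...,1]>120)&(P[...,2]>.105)&(P[...,2]<.16)
Q=P[m]; c=np.nanmedian(Q,0)
for _ in range(3):
    A=np.c_[Q[:,:2],np.ones(len(Q))]; k=np.linalg.lstsq(A,Q[:,2],rcond=None)[0]; r=Q[:,2]-A@k; Q=Q[abs(r)<.003]
e=o['ee_pos']; print('lid top z at tcp',k@[e[0],e[1],1],'slope',k[:2],len(Q),'tcp-top',e[2]-k@[e[0],e[1],1])
cv2.imwrite('pics/lid.png',f['frame'][:,:,::-1])
E
python3 lid.py
```

```text
[0.54902793 0.15795512 0.1377534 ] [-0.62955159 -3.39590659  0.32371037] [-0.92961575  0.18382459  0.04847877]
lid top z at tcp 0.12957614500296405 slope [-0.00021246 -0.00162511] 23165 tcp-top 0.00817725624391269
```

```bash
python3 -m handwheel '[0,0,-0.8,0,0,0, 0,0,-1,0,0,0, 0,0,-1,0,0,0, 0,0,-1,0,0,0, 0,0,-1,0,0,0]'; python3 -m handwheel '[0,0,-1,0,0,0, 0,0,-1,0,0,0, 0,0,-1,0,0,0, 0,0,-1,0,0,0, 0,0,-1,0,0,0]';python3 -m handwheel '[0,0,-0.5,0,0,0, 0,0,0,0,0,0, 0,0,0,0,0,0, 0,0,0,0,0,0, 0,0,0,0,0,0]'; python3 lid.py
```

```text
clock: 13.42
ee_pos: [0.5483, 0.1594, 0.142]
orientation: [-3.14, 0.0, -0.186]
force: [-0.1, 0.2, -4.3]
finger_gap: 0.0121
clock: 13.83
ee_pos: [0.5486, 0.1582, 0.1471]
orientation: [-3.142, 0.0, -0.187]
force: [-0.0, 0.7, -2.2]
finger_gap: 0.0122
clock: 14.25
ee_pos: [0.5486, 0.158, 0.1475]
orientation: [3.141, 0.0, -0.187]
force: [-0.7, 0.0, -3.5]
finger_gap: 0.0121
[0.54853608 0.15810169 0.14745871] [-1.09201442 -0.64716798 -4.09158392] [ 0.01635518  0.01686076 -0.02988405]
lid top z at tcp 0.13936809259775346 slope [-0.0007966  0.0026722] 23198 tcp-top 0.008090618405948602
```

View pics/lid.png

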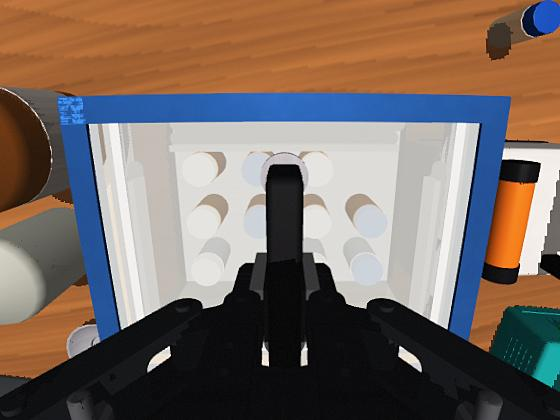

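Lid held level with its weight only (about 4 N). I'll make a small trim and a final check.

```bash
python3 -m handwheel '[0,0,-0.5,0,0,0, 0,0,-0.5,0,0,0, 0,0,0,0,0,0, 0,0,0,0,0,0, 0,0,0,0,0,0]'; python3 -m handwheel '[0,0,0,0,0,0, 0,0,0,0,0,0, 0,0,0,0,0,0, 0,0,0,0,0,0, 0,0,0,0,0,0]'; python3 lid.py
python3 - <<'E'
from h import *
f=grab('side'); cv2.imwrite('pics/s3.png',cv2.resize(f['frame'][100:310,130:350,::-1],None,fx=2.7,fy=2.7,interpolation=cv2.INTER_CUBIC))
E
```

```text
clock: 14.72
ee_pos: [0.5486, 0.1581, 0.1485]
orientation: [3.142, 0.0, -0.187]
force: [-0.5, 0.7, -4.1]
finger_gap: 0.0122
clock: 15.13
ee_pos: [0.5486, 0.1581, 0.1485]
orientation: [3.142, 0.0, -0.187]
force: [0.6, 0.1, -3.6]
finger_gap: 0.0121
[0.54859307 0.15811113 0.14851826] [-0.46284096 -0.02133501 -4.73885978] [ 0.02283902 -0.06168968  0.04624081]
lid top z at tcp 0.14042695670379185 slope [-0.00059788  0.00266973] 23179 tcp-top 0.008091304404680033
```

View pics/s3.png

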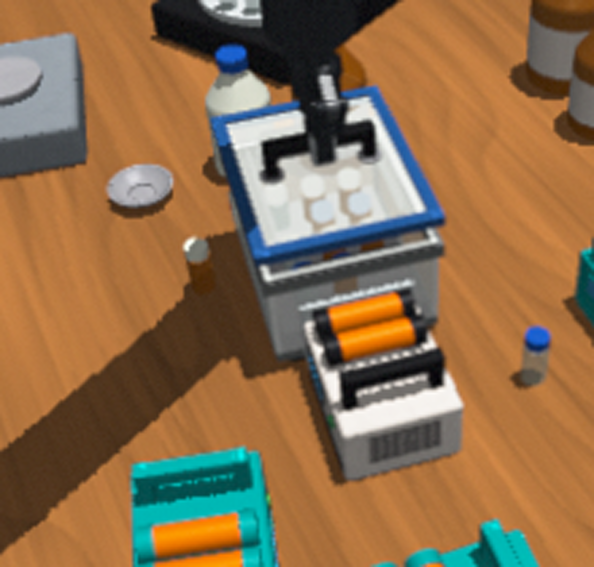

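The side view shows the lid (330,180) lifted clear and level above the rim. The module (380,370) is still docked, and the vials, dish and white bottle are standing.

```bash
python3 -c "
from workcell import manip; print(manip.job_done())"
```

```text
the job is handed in; nothing more can be done
None
```

The module is docked and the lid is free. I handed the job in at about 15 s with the lid still in the gripper.

- **Docking:** I gripped the white module by its bar, turned it about 0.21 rad to match the box, and slid it against the plate until it pressed with about 17 N. I then let go.
    - **Edges:** the plate and module edges agree to about 0.2 mm, and no gap shows in the wrist or side views.
    - **Checks that disagreed:** comparing the module with the lid instead gave sideways offsets of -0.7 and +2.5 mm. The spacing between the two bars came out 2.4 mm short, while the housing-top spacing matched. I put these down to camera parallax.
- **Lid:** I gripped its bar with 110 N and pulled straight up at about 6 mm/s. The highest pull among the readings, taken only at the end of each move, was about 10 N, below the 15–20 N expected. The seal gave way without a visible jump.
    - **Height:** the arm rose 20.4 mm and the camera gave about the same. The lid is level to about 0.003 rad.
    - **Contact:** only about 4 N of weight and almost no sideways force remain, so it touches the box nowhere.
- **Other items:** the vials, dish and white bottle stood undisturbed in the last picture. The amber bottle was partly hidden there and the tweezers were outside it. I made no contact with either.

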